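# Fit the filter tray in the worktop extractor between pulling and pushing its knob

## Robot

A 7-joint arm with a two-finger parallel gripper is mounted at the origin on a cart in front of the work surface, level with it; the furniture and walls round the work are solid. World frame = base frame: x ahead of the robot, y to its left, z up, the work surface at z = 0. Lengths are in m, angles in rad, forces in N, time in s.
With the tool pointing down it reaches from about 0.4 to 0.875 m from the base axis. Payload 4.4 kg.
Tool frame: the origin (TCP) lies on the centre line of the jaws, within the pads' length; the fingertips stand 17 mm ahead of it and the grasp point (between the pads) lies 2 mm behind it; z points along the fingers, y is the line along which they close (so a half turn about z gives the same grasp; the last joint's range is limited). The gripper opens to 85 mm and grips with 20 to 120 N. Pads are 22 mm wide; open, the fingers measure 114 mm over their backs; the gripper's body (76 mm by 85 mm) begins 54 mm behind the grasp point. The pads swing forward as they close: fully open they stand 13 mm farther back than shut.
Start: joints at [-1.364, 0.628, 0.038, 1.517, -0.027, 0.996, -0.02], TCP at [0.175, 0.626, 0.248] pointing down, gripper open.
Joint ranges: [-3.06, 3.06], [-0.37, 2.12], [-1.25, 1.32], [0.18, 2.47], [-1.1, 4.24], [0.23, 1.98], [-2.94, 2.94]. Speed limits (rad/s): [2.57, 2.57, 3.14, 3.14, 3.14, 3.14, 3.14].

## Interface

Orientations are given as a unit quaternion [w, x, y, z].
In Python, from cell import observe, read_camera, get_calibration, close_job gives the robot as it stands.
- The arm moves only by the tool drive_tool, never from a script. Its argument "commands" is a list of rows, each a list of 7 numbers: the shift along the tool's x, y, z in units of 25 mm (1.0 is 25 mm), then the turn, a rotation vector about the tool's x, y, z in units of 6 degrees (1.0 is 6 degrees), then the gripper's target within -1 to 1 (shut at 1, half-way at 0, fully open at -1). In form: [[x, y, z, wx, wy, wz, claw], ...]. A call has 1 to 12 rows; each row is the pose to reach, as a shift and turn from the pose commanded when the call began, along the tool's axes at that moment; what a row does not reach only later rows make up. A row lasts 1/12 s, in which the tool goes at most 41.7 mm and 7.16 degrees, less where a joint would pass 70% of its speed; a pose out of reach is approached as far as the arm can. A call with a gripper value outside its range is refused whole. The fingers move at their own pace and stop on an object; "force" is the grip in N (left out, the last holds). Time passes only in rows, so rows that repeat a pose let the fingers close. It gives the time, the measured TCP pose, the force and the opening at its end, in the units of the state.
- observe(): the state, without advancing time (a new reading comes with each control period).
- read_camera(name): name is "scene" or "top" or "wrist"; returns the picture (384x512x3 uint8, red, green, blue); there is no depth.
- get_calibration(name): a dict with "camera_matrix" (3x3 intrinsics, pixels), "xyz" and "orientation" of the camera in the world; the wrist camera has in their place "T_tool_cam" (4x4, takes a point from camera to tool coordinates, whose origin is the TCP and whose axes are the flange's). Camera axes: x right, y up, looking along -z (the intrinsics and any distortion apply to the point x, -y, -z); pixel columns grow to the right and rows downward; lengths in m; the calibration is good to about 2 mm. A picture is of the moment at which its call begins: read the wrist's pose just before it. get_calibration takes no time and is no camera call.
- close_job(): hands the job in, once; it reports no verdict.
The state is a dict: "clock": time; "joints": joint angles; "qd": joint speeds; "effort": joint torques, N m; "tcp_pos": TCP position; "eef_rot": TCP orientation; "ft_force": force on the tool from outside, world axes, zero at the start; "wrist_torque": the same for the moment, N m; "opening": opening from 0.0 (shut) to 1.0 (fully open).
Only numpy, scipy, OpenCV 4.12 (cv2) and the standard library are available. Lean on these libraries where they do the work, as an engineer would, in place of code of your own. Each camera call takes 0.05 s, during which the arm holds its last target. There are 200 camera calls.

## Task

Service the small white fume extractor on the worktop: pull its black front knob out until it snaps into its outer position, and leave it out while you slide the flat steel filter tray (blue grip) all the way into one of the two low bays at the foot of the front. One bay is blanked off inside and you cannot tell which; if the tray jams, draw it out and use the other. With the tray fully home and let go, push the knob fully back in, and do not knock over or shift the timer, the spice jar or the mug.

Things in the scene. Friction and masses are not known exactly. Their poses are not given: they have to be found in the camera images.
- fan: White fixed fume extractor, 120 (x) x 220 (y) x 90 mm high. Origin: centre of its underside, on the worktop. x points from front to back (front face at x = -60 mm), y to the left seen from its front. Two bays at the foot of the front, at y = +75 and -75 mm: mouths 50 wide, 13 high, floor = worktop. Good bay 46 mm deep to its back stop, the other blocked 16 mm in; which is which varies.
- bay_left (a point): Centre of the mouth of the left bay (fan's y = +75 mm), in the plane of the front face, 6.5 mm above the worktop; a 62 mm long black strip runs just above each mouth. Axes as the fan's: the tray goes in along +x.
- bay_right (a point): Centre of the mouth of the right bay (fan's y = -75 mm), otherwise like bay_left.
- knob (a joint): Push-pull knob, in m: 0 = fully in (start), 0.015 = fully out. It slides straight out of the front face (along the fan's -x). A spring snaps it to the nearer end from the middle of its travel; it takes about 4 to 8 N to move it either way and it stays at the end it was moved to.
- knob_head (a point): Centre of the knob's black head, moves with it. Head 28 mm round to the eye (24 mm to the grip between left and right sides), 22 mm long along the fan's x; pushed in, it stands 12 to 34 mm in front of the front face, centre 65 mm above the worktop, 25 mm below the box's top, on the fan's y = 0; orange stem of 14 mm behind it. Can be pinched left and right from above. Axes as the fan's.
- tray: Flat steel tray, loose, flat on the worktop, about 120 g: blade 150 x 40 x 5 mm with an upright blue grip 24 mm (x) x 14 mm (y) that ends 75 mm above the underside. Origin: underside, below the middle of the grip. The blade runs from x = -30 mm to x = +120 mm (long end, enters the bay first); y across, z up. Against the good bay's back stop its origin is 74 mm in front of the front face.
- tray_tip (a point): Middle of the leading (long) end of the tray's blade, x = +120 mm, half way up its thickness. Axes as the tray's.
- timer: Round red and white kitchen timer, 63 mm in diameter, 46 mm high, loose; stands in front of the extractor between the ways to the two bays. Origin: centre of its underside. To be left alone.
- jar: Spice jar with a yellow lid, 42 mm in diameter, 96 mm high, loose; stands beside the extractor on its right. Origin: centre of its underside. To be left alone.
- mug: Mug, green above and white below, 78 mm in diameter, 116 mm with its handle, 101 mm high, loose; stands farther right. Origin: centre of its underside. To be left alone.

How it is judged:
By the outcome, as a careful person would: the job done as asked, in the order asked, and still so for the second after the job is handed in, with the robot touching nothing.
It also fails if it takes over 72 s, if anything falls off the work surface, if the arm or the gripper's body presses on something with over 40 N, if the wrist force passes 120 N, or if a joint passes its speed limit or range.

## Working session

There is one attempt and no reset: what is moved stays moved. The work goes in short steps, Python scripts to look and compute and a tool call to move; the robot and the scene stay as the last step left them, time stands still between calls to the robot, and variables do not carry over. Pictures are saved under pics/ and viewed, on a budget of 10 in all, crops included, one or two more only if the job needs it, and the job is handed in when it is done.

Besides the shell and the picture viewer there is one more tool, called after ">>>" in YAML: its name, and indented under it one key for each argument. drive_tool: Moves the arm, as the interface text tells. Its arguments: {"type":"object","properties":{"commands":{"type":"array"},"force":{"type":"number"}},"required":["commands"]}

```bash
mkdir -p pics
cat > h.py <<'E'
import numpy as np, cv2
from scipy.spatial.transform import Rotation as R
from cell import observe, read_camera, get_calibration, close_job
def rot(q): return R.from_quat([q[1],q[2],q[3],q[0]]).as_matrix()
def save(cam,name,crop=None,s=1):
    im=read_camera(cam)[:,:,::-1]
    cv2.imwrite('pics/full_'+name,im)
    if crop: im=im[crop[1]:crop[3],crop[0]:crop[2]]
    cv2.imwrite('pics/'+name,cv2.resize(im,None,fx=s,fy=s,interpolation=cv2.INTER_CUBIC))
def campose(cam,st=None):
    c=get_calibration(cam)
    if 'T_tool_cam' in c:
        T=np.array(c['T_tool_cam']); W=rot(st['eef_rot'])
        return np.array(c['camera_matrix']),W@T[:3,:3],W@T[:3,3]+np.array(st['tcp_pos']),c
    return np.array(c['camera_matrix']),rot(c['orientation']),np.array(c['xyz']),c
def pix2z(cam,uv,z,st=None):
    K,Rm,t,c=campose(cam,st)
    d=c.get('distortion'); d=None if d is None else np.array(d,float)
    p=cv2.undistortPoints(np.array([[uv]],float),K,d)[0,0]
    r=Rm@np.array([p[0],-p[1],-1]); return t+r*(z-t[2])/r[2]
def proj(cam,P,st=None):
    K,Rm,t,c=campose(cam,st)
    q=(np.array(P)-t)@Rm; q=q*[1,-1,-1]
    d=c.get('distortion'); d=None if d is None else np.array(d,float)
    return cv2.projectPoints(q.reshape(-1,1,3),np.zeros(3),np.zeros(3),K,d)[0][:,0]
E
python3 - <<'E'
from h import *
s=observe(); print(s)
for c in ('scene','top','wrist'): print(c,get_calibration(c))
save('top','top1.png',None,1.5); save('scene','scene1.png',None,1.5)
E
```

```text
{'clock': 0.0, 'joints': array([-1.36381354,  0.62936447,  0.03840843,  1.51831941, -0.027016  ,
        0.99627592, -0.02004122]), 'qd': array([ 1.77370286e-03, -3.05495462e-04, -1.28637992e-03,  1.41696644e-04,
       -6.20537791e-04,  9.51344098e-05, -1.80410516e-03]), 'effort': array([-3.71573369e-04, -5.63410306e+01,  1.22633781e+00, -1.93441325e+01,
        1.09843182e-02,  1.05688378e-02,  7.21407872e-06]), 'tcp_pos': array([0.17491434, 0.62544015, 0.24739207]), 'eef_rot': array([-1.30179892e-04,  1.35979608e-01,  9.90711204e-01, -9.16085495e-04]), 'ft_force': array([-0.06935453,  0.39164531, -0.01116154]), 'wrist_torque': array([-0.01598499,  0.0474318 ,  0.08608432]), 'opening': 0.9987006940406006}
scene {'camera_matrix': array([[472.13875057,   0.        , 255.88838305],
       [  0.        , 472.13875057, 194.24960461],
       [  0.        ,   0.        ,   1.        ]]), 'xyz': array([-0.01340118, -0.86944673,  0.96674993]), 'orientation': array([ 0.87162134,  0.34340706, -0.13257772, -0.32368344])}
top {'camera_matrix': array([[402.361505 ,   0.       , 258.6619062],
       [  0.       , 402.361505 , 194.0435008],
       [  0.       ,   0.       ,   1.       ]]), 'xyz': array([ 0.46852046, -0.23398977,  0.95421818]), 'orientation': array([ 0.71105576,  0.02521046, -0.02172775, -0.70234752])}
wrist {'camera_matrix': array([[303.04857667,   0.        , 255.50628709],
       [  0.        , 303.04857667, 187.69526922],
       [  0.        ,   0.        ,   1.        ]]), 'T_tool_cam': array([[ 4.64072467e-04,  9.57751303e-01,  2.87597333e-01,
         7.32080728e-02],
       [ 9.99999762e-01, -2.97844818e-04, -6.21741141e-04,
        -1.17163639e-04],
       [-5.09814012e-04,  2.87597553e-01, -9.57751214e-01,
        -1.25669097e-01],
       [ 0.00000000e+00,  0.00000000e+00,  0.00000000e+00,
         1.00000000e+00]])}
```

View pics/top1.png

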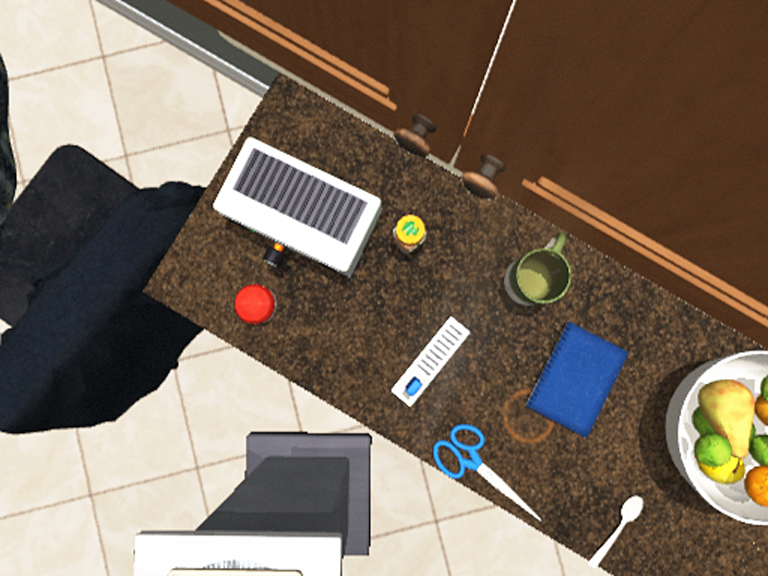

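View pics/scene1.png

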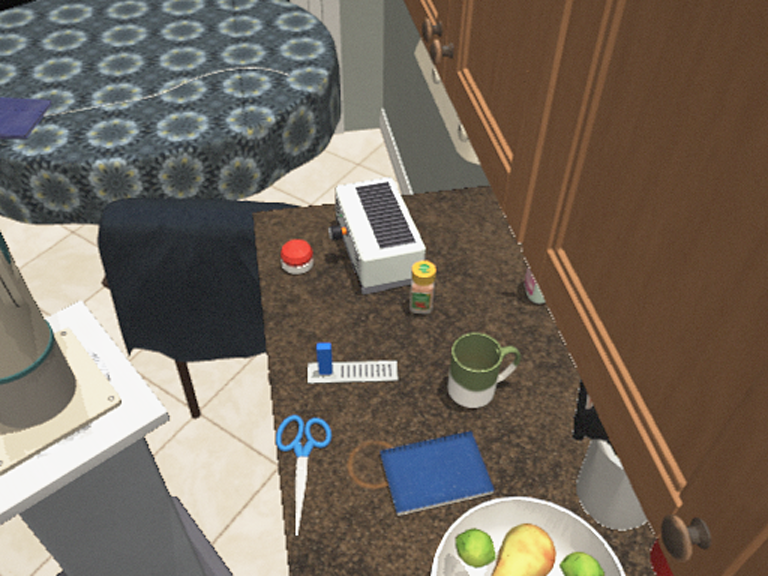

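The top view shows the fan at top left of the image with its knob at about (274,254) and the timer at (255,304). The tray is at (430,362) with its grip at (413,386), the jar at (409,230) and the mug at (540,280). The scene view agrees. I'll enlarge the top view next.

Run:
```python
from h import *
im=cv2.imread('pics/full_top1.png')[80:280,125:325]
cv2.imwrite('pics/crop1.png',cv2.resize(im,(600,600),interpolation=cv2.INTER_CUBIC))
```

```text
(no output)
```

View pics/crop1.png

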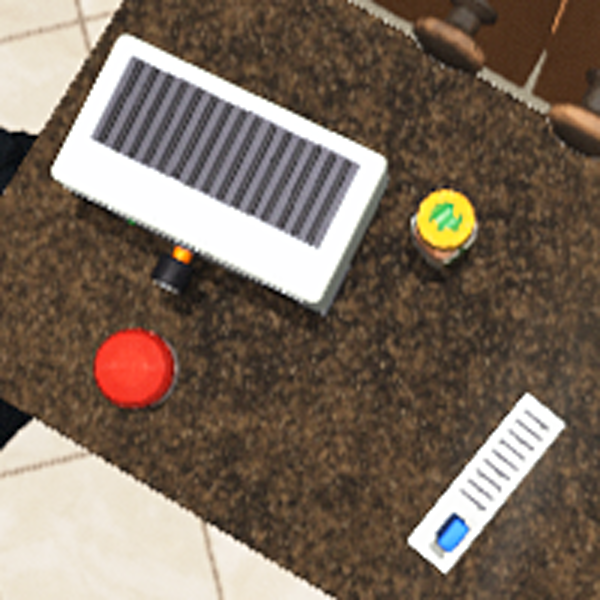

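Crop (3x) readings: fan top corners (122,34), (388,158), (320,306), (52,176); tray blade corners (529,392), (566,424), (445,575), (408,540); timer top at (135,368); jar lid at (445,219).

```bash
cat >> h.py <<'E'
from scipy.optimize import least_squares
def fit(cam,pts,uv,x0,st=None):
    pts=np.array(pts);uv=np.array(uv,float)
    def w(p):
        c,s=np.cos(p[2]),np.sin(p[2]); return pts@np.array([[c,-s,0],[s,c,0],[0,0,1]]).T+[p[0],p[1],0]
    r=least_squares(lambda p:(proj(cam,w(p),st)-uv).ravel(),x0); return r.x,np.round(r.fun,1)
def world(p,P):
    c,s=np.cos(p[2]),np.sin(p[2]); return np.array(P)@np.array([[c,-s,0],[s,c,0],[0,0,1]]).T+[p[0],p[1],0]
E
python3 - <<'E'
from h import *
cr=lambda a:np.array(a)/3+[125,80]-.33
f,r=fit('top',[[.06,.11,.09],[.06,-.11,.09],[-.06,-.11,.09],[-.06,.11,.09]],cr([[122,34],[388,158],[320,306],[52,176]]),[.8,-.1,-.4])
print('fan',f,r)
t,r=fit('top',[[.12,.02,.005],[.12,-.02,.005],[-.03,-.02,.005],[-.03,.02,.005]],cr([[529,392],[566,424],[445,575],[408,540]]),[.5,-.3,-.7])
print('tray',t,r)
tm=pix2z('top',cr([135,368]),.046);jar=pix2z('top',cr([445,219]),.096);mug=pix2z('top',[360,185],.1)
print('timer',tm,'jar',jar,mug)
for n,p in dict(timer=tm,jar=jar,mug=mug,tray=world(t,[0,0,0])).items():
    c,s=np.cos(f[2]),np.sin(f[2]);d=p[:2]-f[:2];print(n,'in fan',[c*d[0]+s*d[1],-s*d[0]+c*d[1]])
print('knob',world(f,[-.083,0,.065]),'bays',world(f,[-.06,.075,0]),world(f,[-.06,-.075,0]))
print('trayend L/R',world(f,[-.134,.075,0]),world(f,[-.134,-.075,0]))
print('grip px',(proj('top',world(t,[0,0,.075]))-[125,80])*3)
print('scene check',proj('scene',np.array([world(f,[-.083,0,.065]),world(t,[0,0,.075]),tm]))*1.5)
E
```

```text
fan [ 0.65166231 -0.09591085 -0.43141964] [-0.4 -1.   1.5  0.1  0.3  0.4 -1.5  0.5]
tray [ 0.38815368 -0.26875207 -0.67634448] [-0.4  0.   0.5  0.2  0.4 -0.4 -0.5  0.2]
timer [ 0.50763661 -0.02813868  0.046     ] jar [ 0.61516107 -0.25915299  0.096     ] [ 0.54720677 -0.44486761  0.1       ]
timer in fan [np.float64(-0.15916873008894616), np.float64(0.0013365019775379086)]
jar in fan [np.float64(0.03510471912428762), np.float64(-0.16354814659945097)]
mug in fan [np.float64(0.051035440421009534), np.float64(-0.36066212390308405)]
tray in fan [np.float64(-0.16708870899191963), np.float64(-0.26719328447439455)]
knob [ 0.57626735 -0.0612035   0.065     ] bays [ 0.62852199 -0.00269322  0.        ] [ 0.56579787 -0.13894918  0.        ]
trayend L/R [0.56130239 0.02825068 0.        ] [ 0.49857827 -0.10800528  0.        ]
grip px [[453.22266084 534.5456374 ]]
scene check [[335.06747707 233.16894457]
 [322.83795782 345.54406036]
 [296.08746876 247.51274755]]
```

```bash
cat >> h.py <<'E'
FAN=np.array([0.6517,-0.0959,-0.4314]); TRAY=np.array([0.3882,-0.2688,-0.6763])
def plan(P,yawx,st=None):
    "units to reach TCP P with tool z down, tool x at world angle yawx (rad)"
    st=st or observe(); W=rot(st['eef_rot']); c,s=np.cos(yawx),np.sin(yawx)
    T=np.array([[c,s,0],[s,-c,0],[0,0,-1.]])
    d=W.T@(np.array(P)-st['tcp_pos'])/.025; r=R.from_matrix(W.T@T).as_rotvec(degrees=True)/6
    print('units',np.round(d,2),np.round(r,2))
E
python3 - <<'E'
from h import *
p=world(FAN,[-.083,0,.19]); print(p); plan(p,np.pi+FAN[2])
E
```

```text
[ 0.57630436 -0.06119414  0.19      ]
units [-22.86 -22.12   2.34] [-0.02  0.    1.52]
```

>>> drive_tool:
  commands:
    - [-22.86, -22.12, 2.34, 0, 0, 1.52, -0.3]
    - [-22.86, -22.12, 2.34, 0, 0, 1.52, -0.3]
    - [-22.86, -22.12, 2.34, 0, 0, 1.52, -0.3]
    - [-22.86, -22.12, 2.34, 0, 0, 1.52, -0.3]
    - [-22.86, -22.12, 2.34, 0, 0, 1.52, -0.3]
    - [-22.86, -22.12, 2.34, 0, 0, 1.52, -0.3]
    - [-22.86, -22.12, 2.34, 0, 0, 1.52, -0.3]
    - [-22.86, -22.12, 2.34, 0, 0, 1.52, -0.3]
    - [-22.86, -22.12, 2.34, 0, 0, 1.52, -0.3]
    - [-22.86, -22.12, 2.34, 0, 0, 1.52, -0.3]
    - [-22.86, -22.12, 2.34, 0, 0, 1.52, -0.3]
    - [-22.86, -22.12, 2.34, 0, 0, 1.52, -0.3]

```text
clock: 1.1
tcp_pos: [0.4272, 0.1936, 0.2114]
eef_rot: [-0.0, 0.214, 0.977, -0.0]
ft_force: [0.6, -0.2, 0.3]
opening: 0.649
```

Run:
```python
from h import *
p=world(FAN,[-.083,0,.19]); plan(p,np.pi+FAN[2])
```

```text
units [-9.68 -6.76  0.85] [-0. -0. -0.]
```

>>> drive_tool:
  commands:
    - [-9.68, -6.76, 0.85, 0, 0, 0, -0.3]
    - [-9.68, -6.76, 0.85, 0, 0, 0, -0.3]
    - [-9.68, -6.76, 0.85, 0, 0, 0, -0.3]
    - [-9.68, -6.76, 0.85, 0, 0, 0, -0.3]
    - [-9.68, -6.76, 0.85, 0, 0, 0, -0.3]
    - [-9.68, -6.76, 0.85, 0, 0, 0, -0.3]
    - [-9.68, -6.76, 0.85, 0, 0, 0, -0.3]
    - [-9.68, -6.76, 0.85, 0, 0, 0, -0.3]
    - [-9.68, -6.76, 0.85, 0, 0, 0, -0.3]
    - [-9.68, -6.76, 0.85, 0, 0, 0, -0.3]
    - [-9.68, -6.76, 0.85, 0, 0, 0, -0.3]

```text
clock: 2.02
tcp_pos: [0.575, -0.0572, 0.1901]
eef_rot: [-0.001, 0.213, 0.977, 0.001]
ft_force: [0.4, 0.3, 0.0]
opening: 0.652
```

Run:
```python
from h import *
s=observe(); print(s['tcp_pos'],s['clock'],s['opening']); save('wrist','w1.png',None,1.5)
p=world(FAN,[-.083,0,.067]); plan(p,np.pi+FAN[2],s)
L=[[-.083,0,.079],[-.06,.11,.09],[-.06,-.11,.09],[.06,.11,.09],[-.06,.075,.006],[-.06,-.075,.006]]
print(proj('wrist',world(FAN,L),s)*1.5)
```

```text
[ 0.57496134 -0.05724074  0.19005914] 2.0167 0.6517008069730447
units [-0.12 -0.12  4.92] [ 0.01 -0.02  0.02]
[[377.50204103 290.65246009]
 [581.53563799 337.87123858]
 [172.80257907 337.30441148]
 [556.77380098 518.20088939]
 [483.44655477 290.33108876]
 [273.75460559 289.99797012]]
```

View pics/w1.png

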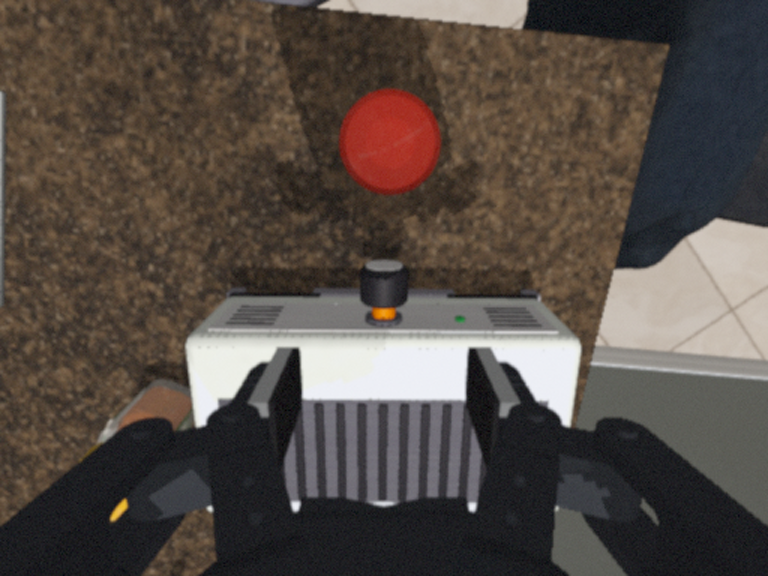

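The wrist view shows the knob head at (384,287) and the front corners at (188,338) and (580,338). That is about 6 px right of my prediction, possibly because the arm hadn't settled. I'll settle and measure again numerically on the orange stem.

>>> drive_tool:
  commands:
    - [0, 0, 1, 0, 0, 0, -0.3]
    - [0, 0, 1, 0, 0, 0, -0.3]
    - [0, 0, 1, 0, 0, 0, -0.3]
    - [0, 0, 1, 0, 0, 0, -0.3]
    - [0, 0, 1, 0, 0, 0, -0.3]

```text
clock: 2.48
tcp_pos: [0.5763, -0.0588, 0.1663]
eef_rot: [0.001, 0.214, 0.977, 0.0]
ft_force: [0.6, 0.5, 0.1]
opening: 0.651
```

Run:
```python
from h import *
s=observe(); save('wrist','w2.png'); im=cv2.imread('pics/full_w2.png').astype(int)
print(s['tcp_pos'],s['qd'].round(3))
b,g,r=im[...,0],im[...,1],im[...,2]
m=(r>180)&(g>70)&(g<170)&(b<70); m[:150]=0; m[260:]=0
v,u=np.nonzero(m); print('orange',len(u),u.mean(),v.mean(),u.min(),u.max(),v.min(),v.max())
print('pred',proj('wrist',world(FAN,[-.066,0,.07]),s), 'px/mm', proj('wrist',world(FAN,[[-.066,0,.07],[-.066,.01,.07]]),s)[:,0])
m=(r>130)&(g<60)&(b<60); v,u=np.nonzero(m); print('timer',len(u),np.median(u),np.median(v))
print(pix2z('wrist',[np.median(u),np.median(v)],.046,s))
plan(world(FAN,[-.083,0,.067]),np.pi+FAN[2],s)
```

```text
[ 0.57626382 -0.05879782  0.16632614] [ 0.006 -0.003  0.002 -0.003  0.001 -0.002  0.   ]
orange 75 257.02666666666664 216.6 251 263 214 220
pred [[252.64759057 217.42322751]] px/mm [252.64759057 265.3356447 ]
timer 3520 261.0 90.0
[ 0.50718912 -0.02227185  0.046     ]
units [-0.04 -0.09  3.97] [0.01 0.01 0.  ]
```

>>> drive_tool:
  commands:
    - [-0.04, 0.05, 3.97, 0, 0, 0, -0.3]
    - [-0.04, 0.05, 3.97, 0, 0, 0, -0.3]
    - [-0.04, 0.05, 3.97, 0, 0, 0, -0.3]
    - [-0.04, 0.05, 3.97, 0, 0, 0, -0.3]
    - [-0.04, 0.05, 3.97, 0, 0, 0, -0.3]
    - [-0.04, 0.05, 3.97, 0, 0, 0, 1]
    - [-0.04, 0.05, 3.97, 0, 0, 0, 1]
    - [-0.04, 0.05, 3.97, 0, 0, 0, 1]
    - [-0.04, 0.05, 3.97, 0, 0, 0, 1]
    - [-0.04, 0.05, 3.97, 0, 0, 0, 1]
    - [-0.04, 0.05, 3.97, 0, 0, 0, 1]
    - [-0.04, 0.05, 3.97, 0, 0, 0, 1]
  force: 40

```text
clock: 3.53
tcp_pos: [0.5787, -0.0586, 0.0682]
eef_rot: [0.002, 0.215, 0.977, 0.0]
ft_force: [-0.1, 1.0, 6.9]
opening: 0.272
```

>>> drive_tool:
  commands:
    - [0.2, 0, 0, 0, 0, 0, 1]
    - [0.4, 0, 0, 0, 0, 0, 1]
    - [0.6, 0, 0, 0, 0, 0, 1]
    - [0.68, 0, 0, 0, 0, 0, 1]
    - [0.68, 0, 0, 0, 0, 0, 1]
    - [0.68, 0, 0, 0, 0, 0, 1]
    - [0.68, 0, 0, 0, 0, 0, 1]

```text
clock: 4.12
tcp_pos: [0.565, -0.0522, 0.0681]
eef_rot: [0.004, 0.215, 0.977, 0.0]
ft_force: [4.3, -1.4, 6.3]
opening: 0.27
```

>>> drive_tool:
  commands:
    - [0.6, 0, 0, 0, 0, 0, -0.3]
    - [0, 0, 0, 0, 0, 0, -0.3]
    - [0, 0, 0, 0, 0, 0, -0.3]
    - [0, 0, 0, 0, 0, 0, -0.3]
    - [0, 0, -4.8, 0, 0, 0, -0.3]
    - [0, 0, -4.8, 0, 0, 0, -0.3]
    - [0, 0, -4.8, 0, 0, 0, -0.3]
    - [0, 0, -4.8, 0, 0, 0, -0.3]
    - [0, 0, -4.8, 0, 0, 0, -0.3]
    - [0, 0, -4.8, 0, 0, 0, -0.3]

```text
clock: 4.95
tcp_pos: [0.5609, -0.0512, 0.1859]
eef_rot: [-0.001, 0.214, 0.977, -0.0]
ft_force: [-0.3, 0.7, 0.5]
opening: 0.649
```

```bash
sed -i 's/^FAN=.*/FAN=np.array([0.6531,-0.0928,-0.4314]); TRAY=np.array([0.3895,-0.2655,-0.6763])/' h.py
python3 - <<'E'
from h import *
s=observe(); save('wrist','w3.png',(200,150,320,250),4); 
print(s['tcp_pos'],proj('wrist',world(FAN,[[-.083,0,.079],[-.098,0,.079],[-.066,0,.07]]),s))
im=cv2.imread('pics/full_w3.png').astype(int)
b,g,r=im[...,0],im[...,1],im[...,2]
m=(r>180)&(g>70)&(g<170)&(b<70); m[:150]=0; m[260:]=0
v,u=np.nonzero(m); print('orange',len(u),u.mean(),v.min(),v.max())
plan(world(TRAY,[0,0,.18]),np.pi+TRAY[2],s)
E
```

```text
[ 0.56086748 -0.05120406  0.18590517] [[256.44396032 212.94486647]
 [256.46388125 195.59299448]
 [256.38737385 227.47176312]]
orange 251 255.8804780876494 208 230
units [  2.64 -10.65   0.24] [-0.   -0.01  2.34]
```

>>> drive_tool:
  commands:
    - [2.64, -10.65, 0.24, 0, 0, 2.34, -0.3]
    - [2.64, -10.65, 0.24, 0, 0, 2.34, -0.3]
    - [2.64, -10.65, 0.24, 0, 0, 2.34, -0.3]
    - [2.64, -10.65, 0.24, 0, 0, 2.34, -0.3]
    - [2.64, -10.65, 0.24, 0, 0, 2.34, -0.3]
    - [2.64, -10.65, 0.24, 0, 0, 2.34, -0.3]
    - [2.64, -10.65, 0.24, 0, 0, 2.34, -0.3]
    - [2.64, -10.65, 0.24, 0, 0, 2.34, -0.3]
    - [2.64, -10.65, 0.24, 0, 0, 2.34, -0.3]
    - [2.64, -10.65, 0.24, 0, 0, 2.34, -0.3]
    - [2.64, -10.65, 0.24, 0, 0, 2.34, -0.3]
    - [2.64, -10.65, 0.24, 0, 0, 2.34, -0.3]

```text
clock: 6.0
tcp_pos: [0.3912, -0.2642, 0.1797]
eef_rot: [-0.0, 0.331, 0.944, 0.0]
ft_force: [-0.2, 0.8, 0.3]
opening: 0.652
```

Run:
```python
from h import *
s=observe(); save('wrist','w4.png',None,1.5); 
print(s['tcp_pos'],proj('wrist',world(TRAY,[[0,0,.075],[-.03,.02,.005],[-.03,-.02,.005],[.12,.02,.005],[.12,-.02,.005]]),s)*1.5)
plan(world(TRAY,[0,0,.055]),np.pi+TRAY[2],s)
```

```text
[ 0.39123012 -0.26416995  0.17970477] [[379.1255367  288.04207297]
 [410.20381616 212.92026388]
 [349.59749561 212.76671814]
 [406.28589217 411.95897749]
 [353.27227019 411.87435922]]
units [ 0.02 -0.09  4.99] [ 0.   -0.01  0.02]
```

View pics/w4.png

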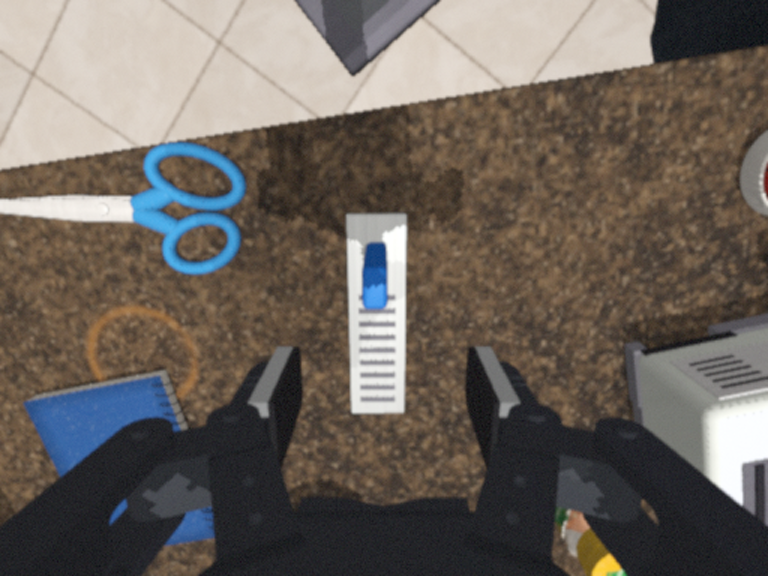

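The tray corners are at (347,213), (407,213), (405,412) and (351,412), close to prediction. The grip top at (375,288) is about 4.5 mm toward tool -y from the jaw centre.

>>> drive_tool:
  commands:
    - [0.02, -0.18, 2.5, 0, 0, 0, -0.3]
    - [0.02, -0.18, 5.19, 0, 0, 0, -0.3]
    - [0.02, -0.18, 5.19, 0, 0, 0, -0.3]
    - [0.02, -0.18, 5.19, 0, 0, 0, -0.3]
    - [0.02, -0.18, 5.19, 0, 0, 0, -0.3]
    - [0.02, -0.18, 5.19, 0, 0, 0, -0.3]
    - [0.02, -0.18, 5.19, 0, 0, 0, 1]
    - [0.02, -0.18, 5.19, 0, 0, 0, 1]
    - [0.02, -0.18, 5.19, 0, 0, 0, 1]
    - [0.02, -0.18, 5.19, 0, 0, 0, 1]
    - [0.02, -0.18, 5.19, 0, 0, 0, 1]
    - [0.02, -0.18, 5.19, 0, 0, 0, 1]
  force: 80

```text
clock: 7.05
tcp_pos: [0.3884, -0.2693, 0.0523]
eef_rot: [0.002, 0.332, 0.943, -0.0]
ft_force: [-0.4, 1.4, 10.5]
opening: 0.155
```

>>> drive_tool:
  commands:
    - [0, 0, 0, 0, 0, 0, 1]
    - [0, 0, -0.4, 0, 0, 0, 1]
    - [0, 0, -0.4, 0, 0, 0, 1]
    - [0, 0, -0.4, 0, 0, 0, 1]
    - [0, 0, -0.4, 0, 0, 0, 1]

```text
clock: 7.47
tcp_pos: [0.3872, -0.2689, 0.0607]
eef_rot: [0.0, 0.332, 0.943, -0.0]
ft_force: [0.1, -0.5, -1.5]
opening: 0.152
```

Run:
```python
from h import *
s=observe(); print(s['tcp_pos'],s['ft_force'],s['opening'],s['wrist_torque'])
plan(world(FAN,[-.215,-.075,s['tcp_pos'][2]]),np.pi+FAN[2],s)
```

```text
[ 0.38719325 -0.26886199  0.06065261] [ 0.10400117 -0.4568374  -1.48435226] 0.15228156407539353 [0.03775779 0.01732994 0.01179991]
units [ 3.73  7.15 -0.  ] [-0.    0.   -2.35]
```

>>> drive_tool:
  commands:
    - [3.73, 7.15, 0, 0, 0, -2.35, 1]
    - [3.73, 7.15, 0, 0, 0, -2.35, 1]
    - [3.73, 7.15, 0, 0, 0, -2.35, 1]
    - [3.73, 7.15, 0, 0, 0, -2.35, 1]
    - [3.73, 7.15, 0, 0, 0, -2.35, 1]
    - [3.73, 7.15, 0, 0, 0, -2.35, 1]
    - [3.73, 7.15, 0, 0, 0, -2.35, 1]
    - [3.73, 7.15, 0, 0, 0, -2.35, 1]
    - [3.73, 7.15, 0, 0, 0, -2.35, 1]
    - [3.73, 7.15, 0, 0, 0, -2.35, 1]

```text
clock: 8.3
tcp_pos: [0.4262, -0.0726, 0.0603]
eef_rot: [0.0, 0.215, 0.977, -0.0]
ft_force: [-0.7, 0.2, -2.0]
opening: 0.159
```

Run:
```python
from h import *
s=observe(); save('wrist','w5.png',None,1.5); save('top','top2.png',(125,80,285,230),4)
print(s['tcp_pos'],proj('wrist',world(FAN,[[-.06,-.05,.006],[-.06,-.1,.006],[-.095,-.055,.01],[-.095,-.095,.01],[-.06,0,.09]]),s)*1.5)
plan(world(FAN,[-.215,-.075,.0565]),np.pi+FAN[2],s)
```

```text
[ 0.42619403 -0.07258522  0.06032662] [[434.4441443  599.35555768]
 [338.91086294 599.44142116]
 [427.37142222 553.40436655]
 [346.20137932 553.48210362]
 [604.94402394 831.43726207]]
units [0.02 0.06 0.15] [-0.01  0.   -0.02]
```

View pics/w5.png

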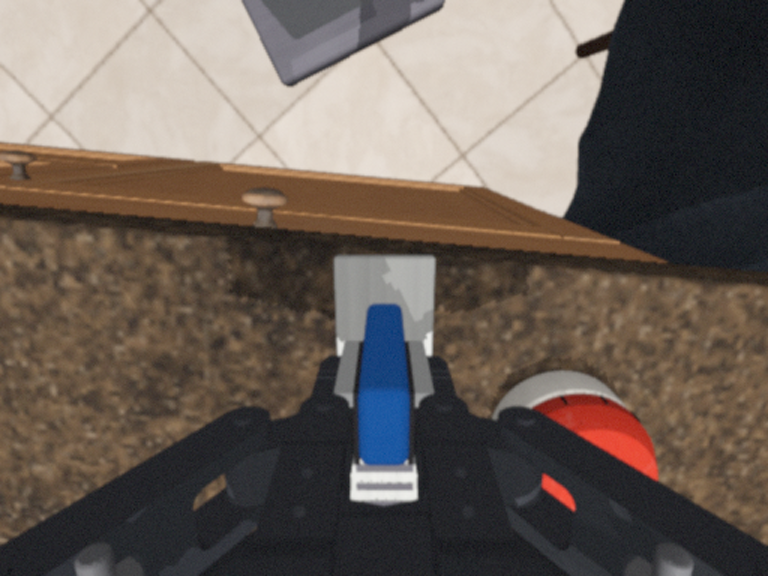

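View pics/top2.png

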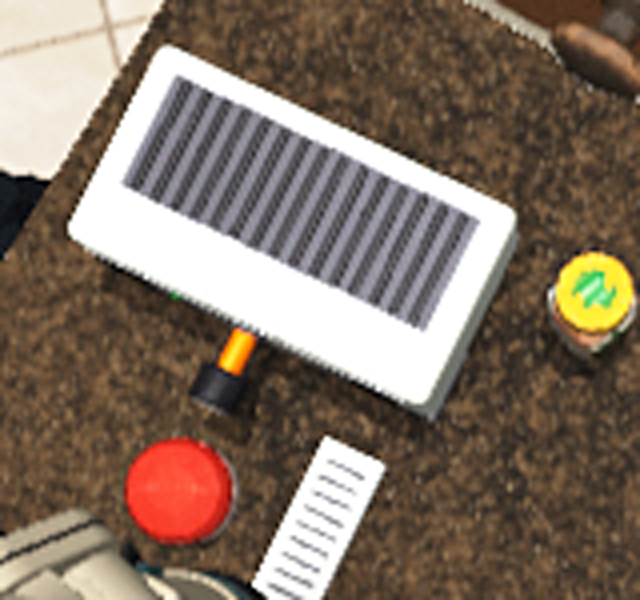

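The wrist view shows the tray held straight in the jaws. The top crop shows the knob clearly out (long orange stem) and the tray tip corners at (328,437) and (385,467). Next I'll work out the tip in fan coordinates.

Run:
```python
from h import *
q=lambda a:np.array(a)/4+[125,80]-.37
f=np.array([0.65166,-0.0959,-0.4314])
g,r=fit('top',[[.06,.11,.09],[.06,-.11,.09],[-.06,-.11,.09],[-.06,.11,.09]],q([[168,44],[519,212],[420,407],[68,230]]),f); print(g,r)
c,s=np.cos(f[2]),np.sin(f[2])
for uv in ([328,437],[385,467],[253,585]):
    d=pix2z('top',q(uv),.013)[:2]
    for F in (f,g): e=d-F[:2];print(uv,[c*e[0]+s*e[1],-s*e[0]+c*e[1]])
```

```text
[ 0.65254654 -0.09565512 -0.44947271] [-0.9 -1.7  1.1  0.4  1.   0.9 -1.2  0.3]
[328, 437] [np.float64(-0.09535598837845313), np.float64(-0.055735001500451534)]
[328, 437] [np.float64(-0.09605891529713287), np.float64(-0.05632814353855492)]
[385, 467] [np.float64(-0.0968745671483762), np.float64(-0.0936412079603408)]
[385, 467] [np.float64(-0.09757749406705594), np.float64(-0.09423434999844418)]
[253, 585] [np.float64(-0.19205585779203013), np.float64(-0.05405421303413474)]
[253, 585] [np.float64(-0.1927587847107099), np.float64(-0.05464735507223814)]
```

>>> drive_tool:
  commands:
    - [0, 0.04, 0.17, 0, 0, 0, 1]
    - [0, 0.04, 0.17, 0, 0, 0, 1]
    - [-0.3, 0.04, 0.17, 0, 0, 0, 1]
    - [-0.6, 0.04, 0.17, 0, 0, 0, 1]
    - [-0.9, 0.04, 0.17, 0, 0, 0, 1]
    - [-1.2, 0.04, 0.17, 0, 0, 0, 1]
    - [-1.4, 0.04, 0.17, 0, 0, 0, 1]
    - [-1.5, 0.04, 0.17, 0, 0, 0, 1]
    - [-1.6, 0.04, 0.17, 0, 0, 0, 1]
    - [-1.7, 0.04, 0.17, 0, 0, 0, 1]
    - [-1.7, 0.04, 0.17, 0, 0, 0, 1]

```text
clock: 9.32
tcp_pos: [0.4658, -0.088, 0.0561]
eef_rot: [0.0, 0.214, 0.977, -0.0]
ft_force: [0.8, 0.5, -1.8]
opening: 0.149
```

>>> drive_tool:
  commands:
    - [-0.1, 0, 0, 0, 0, 0, 1]
    - [-0.2, 0, 0, 0, 0, 0, 1]
    - [-0.3, 0, 0, 0, 0, 0, 1]
    - [-0.4, 0, 0, 0, 0, 0, 1]
    - [-0.5, 0, 0, 0, 0, 0, 1]
    - [-0.6, 0, 0, 0, 0, 0, 1]
    - [-0.6, 0, 0, 0, 0, 0, 1]

```text
clock: 9.9
tcp_pos: [0.4798, -0.0945, 0.0561]
eef_rot: [0.0, 0.214, 0.977, -0.0]
ft_force: [-0.5, 1.2, -1.1]
opening: 0.155
```

>>> drive_tool:
  commands:
    - [-0.1, 0, 0, 0, 0, 0, 1]
    - [-0.2, 0, 0, 0, 0, 0, 1]
    - [-0.3, 0, 0, 0, 0, 0, 1]
    - [-0.4, 0, 0, 0, 0, 0, 1]
    - [-0.4, 0, 0, 0, 0, 0, 1]

```text
clock: 10.32
tcp_pos: [0.4889, -0.0987, 0.0561]
eef_rot: [0.0, 0.214, 0.977, -0.0]
ft_force: [0.5, -0.5, 0.1]
opening: 0.156
```

>>> drive_tool:
  commands:
    - [-0.1, 0, 0, 0, 0, 0, 1]
    - [-0.2, 0, 0, 0, 0, 0, 1]
    - [-0.3, 0, 0, 0, 0, 0, 1]
    - [-0.4, 0, 0, 0, 0, 0, 1]
    - [-0.4, 0, 0, 0, 0, 0, 1]

```text
clock: 10.73
tcp_pos: [0.498, -0.1029, 0.0562]
eef_rot: [0.0, 0.214, 0.977, -0.0]
ft_force: [0.3, -0.2, -0.9]
opening: 0.152
```

>>> drive_tool:
  commands:
    - [0, 0, 0.12, 0, 0, 0, 1]
    - [-0.06, 0, 0.14, 0, 0, 0, 1]
    - [-0.12, 0, 0.14, 0, 0, 0, 1]
    - [-0.18, 0, 0.14, 0, 0, 0, 1]
    - [-0.22, 0, 0.14, 0, 0, 0, 1]
    - [-0.22, 0, 0.14, 0, 0, 0, 1]

```text
clock: 11.23
tcp_pos: [0.5014, -0.1043, 0.0525]
eef_rot: [-0.001, 0.214, 0.977, 0.0]
ft_force: [-2.8, 2.1, 3.4]
opening: 0.152
```

>>> drive_tool:
  commands:
    - [-0.1, 0, 0, 0, 0, 0, 1]
    - [-0.2, 0, 0, 0, 0, 0, 1]
    - [-0.25, 0, 0, 0, 0, 0, 1]
    - [-0.25, 0, 0, 0, 0, 0, 1]

```text
clock: 11.57
tcp_pos: [0.5017, -0.104, 0.0522]
eef_rot: [-0.007, 0.214, 0.977, 0.003]
ft_force: [-14.8, 7.5, 15.2]
opening: 0.15
```

>>> drive_tool:
  commands:
    - [0.22, 0, 0, 0, 0, 0, 1]
    - [0.22, 0, 0, 0, 0, 0, 1]
    - [0.22, 0, 0, 0, 0, 0, 0.2]
    - [0.22, 0, 0, 0, 0, 0, 0.2]
    - [0.22, 0, 0, 0, 0, 0, 0.2]
    - [0.22, 0, 0, 0, 0, 0, 0.2]
    - [0.22, 0, 0, 0, 0, 0, 0.2]

```text
clock: 12.15
tcp_pos: [0.5037, -0.1055, 0.0527]
eef_rot: [0.001, 0.214, 0.977, -0.0]
ft_force: [-0.3, 0.1, -0.7]
opening: 0.397
```

>>> drive_tool:
  commands:
    - [0, 0, -2, 0, 0, 0, 0.2]
    - [0, 0, -4, 0, 0, 0, 0.2]
    - [0, 0, -5.5, 0, 0, 0, 0.2]
    - [0, 0, -5.5, 0, 0, 0, 0.2]
    - [0, 0, -5.5, 0, 0, 0, 0.2]
    - [0, 0, -5.5, 0, 0, 0, 0.2]
    - [0, 0, -5.5, 0, 0, 0, 0.2]

```text
clock: 12.73
tcp_pos: [0.5024, -0.1046, 0.1892]
eef_rot: [-0.001, 0.214, 0.977, 0.0]
ft_force: [-0.1, 0.7, 0.6]
opening: 0.403
```

Run:
```python
from h import *
s=observe(); save('wrist','w6.png',None,1.5)
print(s['tcp_pos'],s['opening'],proj('wrist',world(FAN,[[-.134,-.075,.075],[-.164,-.055,.005],[-.164,-.095,.005],[-.06,-.075,.02],[-.109,0,.065]]),s)*1.5)
plan(world(FAN,[-.150,0,.19]),np.pi+FAN[2],s)
```

```text
[ 0.50238186 -0.10464558  0.18924137] 0.4033313672187452 [[381.00055157 280.34223337]
 [410.86442119 208.82108489]
 [351.97960026 208.74765211]
 [381.33079307 358.00175103]
 [508.72036719 316.46234306]]
units [ 0.72  2.95 -0.03] [-0.   -0.02  0.01]
```

View pics/w6.png

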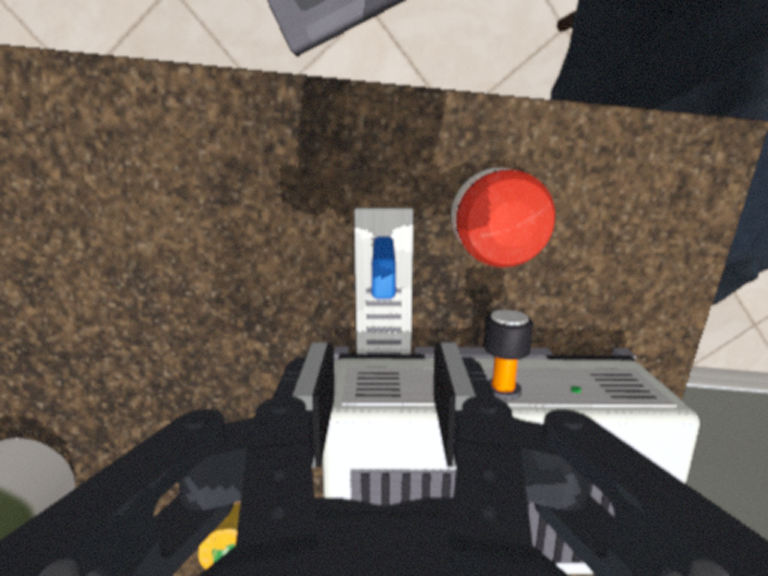

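The wrist view shows the tray's near edge at row 209, as predicted for fully home. The knob is still out with its head at (508,330), and the timer hasn't moved. Next I'll pinch the knob and push it in.

Run:
```python
from h import *
plan(world(FAN,[-.098,0,.067]),np.pi+FAN[2])
```

```text
units [-1.38  2.96  4.87] [-0.   -0.02  0.01]
```

>>> drive_tool:
  commands:
    - [-1.38, 2.96, 0, 0, 0, 0, -0.3]
    - [-1.38, 2.96, 0, 0, 0, 0, -0.3]
    - [-1.38, 2.96, 0, 0, 0, 0, -0.3]
    - [-1.38, 2.96, 0, 0, 0, 0, -0.3]
    - [-1.38, 2.96, 0, 0, 0, 0, -0.3]
    - [-1.38, 2.96, 0, 0, 0, 0, -0.3]
    - [-1.38, 2.96, 2.5, 0, 0, 0, -0.3]
    - [-1.38, 2.96, 4.0, 0, 0, 0, -0.3]
    - [-1.38, 2.96, 4.87, 0, 0, 0, -0.3]
    - [-1.38, 2.96, 4.87, 0, 0, 0, -0.3]
    - [-1.38, 2.96, 4.87, 0, 0, 0, -0.3]
    - [-1.38, 2.96, 4.87, 0, 0, 0, -0.3]

```text
clock: 13.78
tcp_pos: [0.5659, -0.0537, 0.0701]
eef_rot: [0.001, 0.215, 0.977, -0.0]
ft_force: [0.6, 0.5, 1.0]
opening: 0.651
```

>>> drive_tool:
  commands:
    - [0, 0, 0, 0, 0, 0, 1]
    - [0, 0, 0, 0, 0, 0, 1]
    - [0, 0, 0, 0, 0, 0, 1]
    - [0, 0, 0, 0, 0, 0, 1]
    - [0, 0, 0, 0, 0, 0, 1]
    - [0, 0, 0, 0, 0, 0, 1]
  force: 60

```text
clock: 14.28
tcp_pos: [0.5664, -0.0528, 0.0707]
eef_rot: [0.002, 0.214, 0.977, 0.0]
ft_force: [-1.4, -0.1, 8.4]
opening: 0.27
```

>>> drive_tool:
  commands:
    - [-0.2, 0, 0, 0, 0, 0, 1]
    - [-0.4, 0, 0, 0, 0, 0, 1]
    - [-0.6, 0, 0, 0, 0, 0, 1]
    - [-0.75, 0, 0, 0, 0, 0, 1]
    - [-0.75, 0, 0, 0, 0, 0, 1]
    - [-0.75, 0, 0, 0, 0, 0, 1]

```text
clock: 14.78
tcp_pos: [0.5801, -0.0592, 0.0707]
eef_rot: [-0.002, 0.214, 0.977, 0.001]
ft_force: [-9.1, 1.9, 16.1]
opening: 0.266
```

>>> drive_tool:
  commands:
    - [0.08, 0, 0, 0, 0, 0, -0.3]
    - [0.08, 0, 0, 0, 0, 0, -0.3]
    - [0.08, 0, 0, 0, 0, 0, -0.3]
    - [0.08, 0, 0, 0, 0, 0, -0.3]
    - [0.08, 0, 0, 0, 0, 0, -0.3]
    - [0.08, 0, -2, 0, 0, 0, -0.3]
    - [0.08, 0, -4, 0, 0, 0, -0.3]
    - [0.08, 0, -5, 0, 0, 0, -0.3]
    - [0.08, 0, -5, 0, 0, 0, -0.3]
    - [0.08, 0, -5, 0, 0, 0, -0.3]
    - [0.08, 0, -5, 0, 0, 0, -0.3]

```text
clock: 15.7
tcp_pos: [0.5802, -0.0589, 0.1932]
eef_rot: [-0.0, 0.214, 0.977, 0.0]
ft_force: [1.0, 0.8, -0.4]
opening: 0.649
```

>>> drive_tool:
  commands:
    - [3, 0, -2, 0, 0, 0, -0.3]
    - [3, 0, -2, 0, 0, 0, -0.3]
    - [3, 0, -2, 0, 0, 0, -0.3]
    - [3, 0, -2, 0, 0, 0, -0.3]
    - [3, 0, -2, 0, 0, 0, -0.3]
    - [3, 0, -2, 0, 0, 0, -0.3]

```text
clock: 16.2
tcp_pos: [0.513, -0.0283, 0.2424]
eef_rot: [-0.0, 0.214, 0.977, -0.0]
ft_force: [0.6, -0.4, -0.2]
opening: 0.651
```

Run:
```python
from h import *
s=observe(); save('wrist','w7.png',None,1.5)
print(s['tcp_pos'],s['ft_force'],proj('wrist',world(FAN,[[-.094,0,.065],[-.109,0,.065],[-.164,-.055,.005],[-.164,-.095,.005],[-.06,-.11,.09],[-.06,.11,.09]]),s)*1.5)
print(proj('wrist',[.5072,-.0223,.046],s)*1.5)
```

```text
[ 0.51296457 -0.02826398  0.24236466] [ 0.6011686  -0.35900909 -0.15791521] [[383.27563941 337.91667449]
 [383.2955354  318.52651004]
 [315.06258246 227.40315858]
 [265.37904362 227.35443338]
 [224.19377554 397.76632157]
 [542.24734214 398.08053601]]
[[387.58598645 240.08494183]]
```

View pics/w7.png

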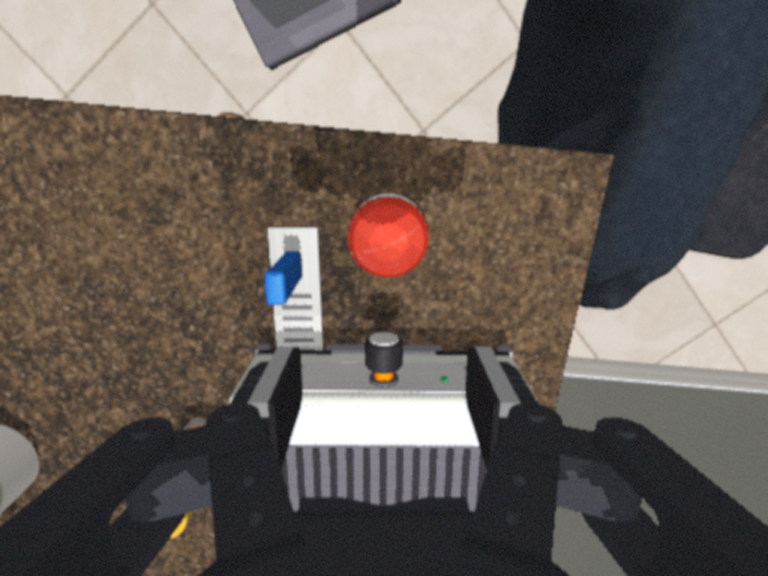

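The knob head's front is at row 338, which matches "in" (318 would be "out"). The tray edge is at row 227, as predicted for home, and the timer is where it was at about (388,238). Handing in.

```bash
python3 -c "
from cell import *
print(close_job())"
```

```text
the job is handed in; nothing more can be done
None
```

The job is done and handed in at about 16 s on the robot's clock, well inside the 72 s limit.

- **Knob out:** I pulled it 15 mm until it stopped. The top view then showed the long orange stem, and the knob was still out after the tray went in.
- **Tray:** I put it in the right bay, which turned out to be the good one, so the left bay was never needed. It slid past the 16 mm block depth without resistance and stopped firmly against the back stop with about 17 N of push, then I let go. Afterwards its near edge was where it should be for fully home, both at release and in the last picture.
- **Knob in:** I pushed it back 15 mm to a firm stop. The last picture shows its front where it should be for fully in.
- **Other objects:** The timer had not moved by the last picture. I saw no contact with the jar or mug, but I did not measure their positions again at the end.
- **Disagreement:** The top and wrist cameras placed things about 3–6 mm apart, and I used the wrist camera's values. No check failed.

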